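# Feed a test coupon under the cutter guard with the push stick

## Task

Load the coupon cutter: bring the long grey coupon on its bed square against the fence and, pushing from behind with the wooden push stick, feed it under the guard and past the sprung hold-down roller until it is pressed firmly home against the stop of the back gauge, without shoving the gauge out of its setting. Keep the fingers off the coupon once it is under the guard, leave it there seated flush against fence and stop, put the stick back down on the bench clear of the machine, and leave everything else alone.

Things in the scene. Friction and masses are not known exactly. Their poses are not given: they have to be found in the camera images.
- cutter: Coupon cutter, fixed to the bench: beige housing 180 x 440 mm under an aluminium bed plate, its surface 70 mm over the bench (x -50 to 130, y -190 to 250 mm in this frame). Frame: +y is the feed direction, x = 0 the fence's working face, y = 0 the plane of the guard's mouth, z = 0 the bench. The beige head with the motor spans the bed at y 112 to 146 mm, 156 mm over the bed.
- fence (a point): Infeed end of the fence's working face, at bed level; cutter's axes. The fence is an aluminium bar 15 mm high and 340 mm long running from here along +y through the guard (x -15 to 0 mm in the cutter's frame); the coupon runs along its +x side. The open infeed bed lies between here and the mouth, 190 mm further on.
- mouth (a point): Middle of the mouth of the guard, at bed level; cutter's axes. The guard is a clear-topped tunnel starting here and running 112 mm along +y up to the head. The opening is 22 mm high over the bed, 100 mm wide from the fence outward; the guard's top is 38 mm over the bed.
- roller_low (a point): Lowest point of the sprung rubber hold-down roller under the head, 122 mm past the mouth and 9 mm over the bed; cutter's axes. The 12 mm coupon must lift it 3 mm: that resists the feed with a bump of 5 to 8 N between about 114 and 124 mm past the mouth; after it the coupon drags with 2 to 5 N.
- gauge: Back gauge behind the head: steel bar 76 mm wide, 28 mm high across the bed between two black star knobs, 160 to 182 mm past the mouth. Origin in the middle of the bar's front face, bed level; cutter's axes. A screw-set flat stop, 36 mm wide, stands out of that face towards the coupon by 4 to 24 mm, set anew each time, not measured. The gauge slides back if pushed with over about 16 N.
- coupon: The coupon: plain grey plastic bar 40 (x) x 120 (y) x 12 mm (z), about 80 g, loose and askew on the infeed bed before the guard, clear of the fence and wholly within 85 mm of it. Origin at the centre of its underside, y along its length towards the guard.
- coupon_mid (a point): Centre of the coupon (same axes).
- coupon_front (a point): Middle of the coupon's leading end face, 60 mm ahead of its centre along y, half-way up; same axes.
- stick: Push stick of pale wood, about 110 g, standing on the bench: a straight blade 24 mm wide and 17 mm high with an upright slab handle near its rear. Origin on its underside below the handle's centre, +y towards its tip, z up. The blade runs from y = -30 to 160 mm.
- stick_grip (a point): Middle of the stick's handle, 55 mm over its underside; stick's axes. The handle is 20 mm thick (x), 40 mm long (y) and reaches from 17 to 85 mm over the underside.
- stick_tip (a point): Middle of the stick's square pushing face, 160 mm ahead of the handle's centre, 8.5 mm over the underside; stick's axes. Above this face (14 to 17 mm over the underside) a thin lip reaches 10 mm further forward, to lap over the work's top edge.
- caliper: Bystander: a steel slide caliper, 200 mm, on the bench; origin at its underside. To be left alone.
- spare_coupon: Bystander: a shorter plastic coupon, 40 x 80 x 12 mm, not for this job, on the bench; origin at its underside. To be left alone.
- square: Bystander: a steel try square, on the bench; origin at its underside. To be left alone.
- weight: Bystander: a small brass weight with a knob, on the bench; origin at its underside. To be left alone.
- knob_spare: Bystander: a loose black star knob, on the bench; origin at its underside. To be left alone.
- parts_tray: Bystander: a grey two-part tray, on the bench; origin at its underside. To be left alone.
- driver: Bystander: a screwdriver, on the bench; origin at its underside. To be left alone.
- loupe: Bystander: a black eye loupe, on the bench; origin at its underside. To be left alone.
Mind the look-alikes: they are no part of the job. Of the things shaped like the stick, the wood one is meant. Leave any orange look-alike of the coupon alone.

How it is judged (in metres and radians):
On the way, in this order (a step that is already met when the one before it is completed fails the run):
1. the push stick feeds the coupon into the guard's opening (y of coupon_front in the frame of cutter between 0.01 and 0.11 m and contact force between stick and coupon above 0.2 N), for 0.1 s.
2. the stick presses the coupon firmly (over 6 N) against the stop of the back gauge, square to the fence (x of coupon_mid in the frame of cutter below 0.022 m and angle between the y axis of coupon and the y axis of cutter, either way round below 0.025 rad and y of coupon_front in the frame of gauge above -0.026 m and contact force between coupon and gauge above 6 N and contact force between stick and coupon above 4 N), for 0.2 s.
At the end, for the whole second after the job is handed in: The coupon lies still and flat, within 2 mm of the fence, square to it within 0.025 rad, its leading end still bearing (over 0.2 N) on the back gauge's stop; the gauge is within 0.5 mm of where it was set; the stick rests on the bench, touching neither machine nor coupon (x of coupon_mid in the frame of cutter below 0.022 m and angle between the y axis of coupon and the y axis of cutter, either way round below 0.025 rad and y of coupon_front in the frame of gauge above -0.026 m and contact force between coupon and gauge above 0.2 N and angle between coupon's own z axis and vertical below 0.03 rad and linear speed of each of coupon, stick below 0.01 m/s and distance of gauge from where it was at the start of the episode below 0.0005 m and height (world z) of stick_grip below 0.075 m and contact force between stick and cutter below 0.05 N and contact force between stick and coupon below 0.05 N).
It fails at once if the back gauge is shoved more than half a millimetre from its setting (distance of gauge from where it was at the start of the episode above 0.0005 m).
It fails at once if the fingers touch the coupon once it is under the guard (y of coupon_front in the frame of cutter above 0.005 m and contact force between the fingers and coupon above 0.3 N).
It fails at once if a bystander is moved more than 20 mm (distance of any of caliper, spare_coupon, square, weight, knob_spare, parts_tray, driver, loupe from where it was at the start of the episode above 0.02 m).
It also fails if it takes over 67 s, if anything falls off the work surface, if the arm or the gripper's body presses on something with over 40 N, if the wrist force passes 120 N, or if a joint passes its speed limit or range.

## Robot

A 7-joint arm with a two-finger parallel gripper is mounted at the origin on the work surface. World frame = base frame: x ahead of the robot, y to its left, z up, the work surface at z = 0. Lengths are in mm, angles in degrees, forces in N, time in s.
With the tool pointing down it reaches from about 425 to 875 mm from the base axis. Payload 8.4 kg.
Tool frame: the origin (TCP) lies midway between the tips of the shut fingers; the grasp point (between the pads) lies 19 mm behind it; z points along the fingers, y is the line along which they close (so a half turn about z gives the same grasp; the last joint's range is limited). The gripper opens to 85 mm and grips with 20 to 120 N. Pads are 22 mm wide; open, the fingers measure 114 mm over their backs; the gripper's body (76 mm by 85 mm) begins 54 mm behind the grasp point. The pads swing forward as they close: fully open they stand 13 mm farther back than shut.
Start: joints at [-75.069, 19.091, 2.286, 83.961, -0.768, 76.965, -3.352], TCP at [228.856, 608.348, 203.208] pointing down, gripper open.
Joint ranges: [-147.57, 147.57], [-21.85, 119.76], [-74.77, 79.35], [14.55, 137.4], [-85.83, 265.84], [4.83, 119.75], [-152.11, 152.11]. Speed limits (degrees/s): [127.2, 127.2, 159.86, 159.86, 180, 180, 180].

## Interface

Orientations are given as a 3x3 rotation matrix whose columns are the frame's x, y, z axes.
In Python, from workcell import manip, eyes gives the robot as it stands.
- The arm moves only by the tool jog_arm, never from a script. Its arguments are lists of equal length, an entry for each row: "jaw": the opening, from 0 (shut) to 1 (fully open); "travel": the shift along the tool's x, y, z in cm, a list of three; "angular": the turn, a rotation vector about the tool's x, y, z in degrees, a list of three. In form: {"jaw": [jaw, ...], "travel": [[dx, dy, dz], ...], "angular": [[wx, wy, wz], ...]}. A call has 1 to 12 rows; each row is the pose to reach, as a shift and turn from the pose commanded when the call began, along the tool's axes at that moment; what a row does not reach only later rows make up. A row lasts 1/10 s, in which the tool goes at most 50 mm and 8.59 degrees, less where a joint would pass 70% of its speed; a pose out of reach is approached as far as the arm can. A call with a gripper value outside its range is refused whole. The fingers move at their own pace and stop on an object; "grip_force" is the grip in N (left out, the last holds). Time passes only in rows, so rows that repeat a pose let the fingers close. It gives the time, the measured TCP pose, the force, the opening and the grip force at its end, in the units of the state.
- manip.sense(): the state, without advancing time (a new reading comes with each control period).
- eyes.read_camera(name): name is "scene" or "top" or "wrist"; returns the picture (384x512x3 uint8, blue, green, red); there is no depth.
- eyes.camera_model(name): a dict with "mtx" (3x3 intrinsics, pixels), "k1" (the pictures are not rectified: a ray, as slopes to the right and down, at radius r is drawn at 1 + k1 r^2 times it, then the intrinsics apply), "pose" (4x4, takes a point from camera to world coordinates); the wrist camera has in their place "mount" (4x4, takes a point from camera to tool coordinates, whose origin is the TCP and whose axes are the flange's). Camera axes: x right, y up, looking along -z (the intrinsics and any distortion apply to the point x, -y, -z); pixel columns grow to the right and rows downward; lengths in mm; the calibration is good to about 2 mm. A picture is of the moment at which its call begins: read the wrist's pose just before it. camera_model takes no time and is no camera call.
- manip.close_job(): hands the job in; it is judged then, once.
The state is a dict: "clock": time; "joint_positions": joint angles; "dq": joint speeds; "joint_torque": joint torques, N m; "position": TCP position; "tool_rot": TCP orientation; "ft_force": force on the tool from outside, world axes, zero at the start; "moment": the same for the moment, N m; "finger_gap": finger opening in mm; "grasp_force": force on a finger pad.
Only numpy, scipy, OpenCV 4.12 (cv2) and the standard library are available. Lean on these libraries where they do the work, as an engineer would, in place of code of your own. Each camera call takes 0.05 s, during which the arm holds its last target. There are 200 camera calls.

## Working session

There is one attempt and no reset: what is moved stays moved. The work goes in short steps, Python scripts to look and compute and a tool call to move; the robot and the scene stay as the last step left them, time stands still between calls to the robot, and variables do not carry over. Pictures are saved under pics/ and viewed, at most 10 in all, crops included, and the job is handed in when it is done.

Besides the shell and the picture viewer there is one more tool, called after "Request:" as name(argument=value, ...) on one line, values as JSON. jog_arm: Moves the arm, as the interface text tells. Its arguments: {"type":"object","properties":{"jaw":{"type":"array"},"travel":{"type":"array"},"angular":{"type":"array"},"grip_force":{"type":"number"}},"required":["jaw","travel","angular"]}

```bash
mkdir -p pics; ls
cat > h.py <<'E'
import numpy as np, cv2
from workcell import manip, eyes
def cam(name):
    m=eyes.camera_model(name)
    if 'pose' in m: P=np.array(m['pose'])
    else:
        s=manip.sense(); T=np.eye(4); T[:3,:3]=s['tool_rot']; T[:3,3]=s['position']; P=T@np.array(m['mount'])
    return np.array(m['mtx']),m['k1'],P
def ray(c,uv):
    K,k1,P=c; d=np.linalg.inv(K)@[uv[0],uv[1],1]; d=d[:2]/d[2]; s=d.copy()
    for _ in range(30): s=d/(1+k1*(s@s))
    return P[:3,3],P[:3,:3]@np.array([s[0],-s[1],-1])
def at(c,uv,z):
    o,d=ray(c,uv); return o+d*(z-o[2])/d[2]
def proj(c,p):
    K,k1,P=c; q=P[:3,:3].T@(np.array(p,float)-P[:3,3]); s=np.array([q[0],-q[1]])/-q[2]; s=s*(1+k1*(s@s))
    return (K@[s[0],s[1],1])[:2]
E
python3 - <<'E'
from h import *
for n in('top','scene'):
    im=eyes.read_camera(n); cv2.imwrite(f'pics/{n}_raw.png',im)
    cv2.imwrite(f'pics/{n}1.png',cv2.resize(im,(800,600),interpolation=cv2.INTER_CUBIC))
    c=cam(n);print(n,c[2][:3,3].round(),c[1],c[0])
print(manip.sense())
print(eyes.camera_model('wrist'))
E
```

```text
pics
top [ 346.  -82. 1138.] -0.12121871364846834 [[368.81548649   0.         252.530523  ]
 [  0.         368.81548649 195.18328445]
 [  0.           0.           1.        ]]
scene [ 979. -439.  777.] 0.013975807626037697 [[361.45783287   0.         252.19191304]
 [  0.         361.45783287 194.01641738]
 [  0.           0.           1.        ]]
{'clock': 0.1, 'joint_positions': array([-75.06834575,  19.12791185,   2.28565608,  84.00631663,
        -0.76622499,  76.96491384,  -3.35098071]), 'dq': array([ 4.44112324e-05, -1.70228423e-01,  4.49700473e-02, -6.56894689e-02,
       -6.75560428e-02,  5.93236448e-02, -1.03730815e-01]), 'joint_torque': array([ 3.92865040e-03, -6.60023332e+01,  1.37009908e+00, -4.06477547e+01,
        1.70889770e-02,  8.99673847e-03,  4.22854669e-05]), 'position': array([228.74821559, 607.93676446, 202.405452  ]), 'tool_rot': array([[-9.35960372e-01,  3.52105137e-01, -3.91939967e-04],
       [ 3.52105331e-01,  9.35959317e-01, -1.41140147e-03],
       [-1.30121846e-04, -1.45902000e-03, -9.99998927e-01]]), 'ft_force': array([-0.54859776, -0.42838667, -0.46898133]), 'moment': array([-0.03066174,  0.02176758, -0.05354096]), 'grasp_force': 0.0, 'finger_gap': 85.4696149524778}
{'mtx': array([[292.01029839,   0.        , 253.47349414],
       [  0.        , 292.01029839, 188.55608453],
       [  0.        ,   0.        ,   1.        ]]), 'k1': -0.013947203624853475, 'mount': array([[-5.32615774e-04,  9.48688896e-01,  3.16210524e-01,
         8.11428782e+01],
       [ 9.99998311e-01,  1.06157458e-03, -1.50054822e-03,
         3.04486913e-01],
       [-1.75923449e-03,  3.16209191e-01, -9.48687859e-01,
        -1.69917650e+02],
       [ 0.00000000e+00,  0.00000000e+00,  0.00000000e+00,
         1.00000000e+00]])}
```

View pics/top1.png

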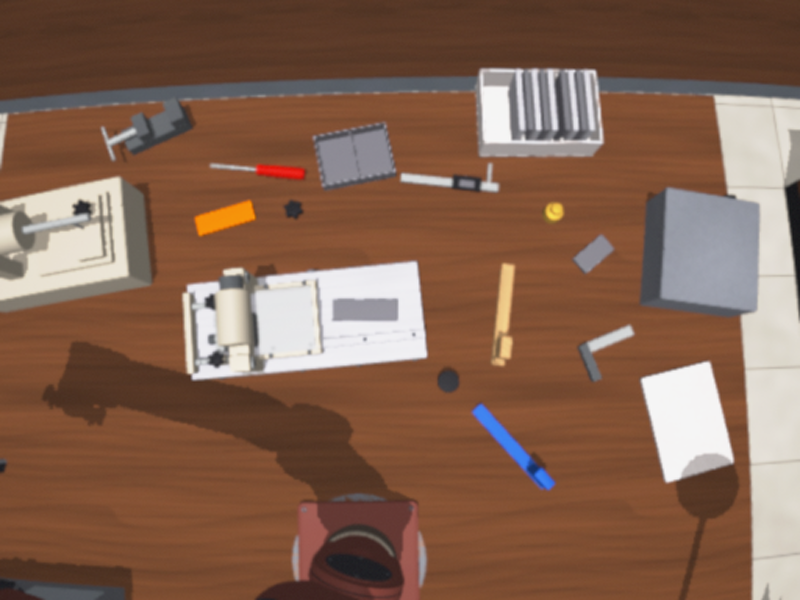

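View pics/scene1.png

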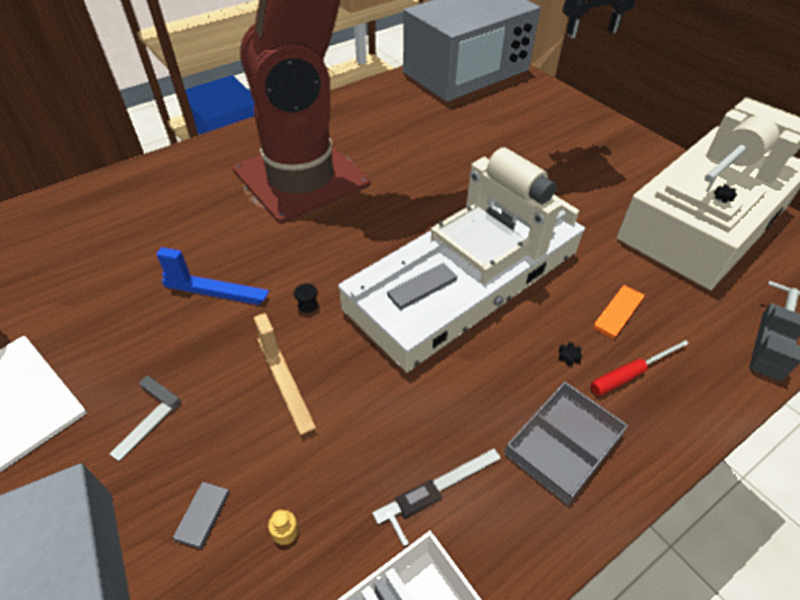

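The top view (800 px wide) shows these stick look-alikes: wooden stick (503,312) and blue stick (512,445). For the coupon: grey bar on the bed (365,309), orange bar (225,218) and short grey spare (593,253). I choose the wooden stick and the grey bar on the bed. I'll check both in a close crop.

Run:
```python
from h import *
im=cv2.imread('pics/top_raw.png')[155:250,115:345]
cv2.imwrite('pics/crop1.png',cv2.resize(im,None,fx=3.4,fy=3.4,interpolation=cv2.INTER_CUBIC))
c=cam('top')
f=lambda u,v,z:at(c,(u*.64,v*.64),z).round(1)
for n,u,v,z in [('bedRT',416,262,70),('bedRB',426,357,70),('bedLB',192,379,70),('cpn',365,309,82),('tip',508,265,17),('handle',505,345,85),('rear',498,362,17)]: print(n,f(u,v,z))
```

```text
bedRT [ 566.  -122.1   70. ]
bedRB [ 386.8 -136.3   70. ]
bedLB [352.6 302.2  70. ]
cpn [477.  -25.3  82. ]
tip [ 567.6 -307.1   17. ]
handle [ 405.  -281.2   85. ]
rear [ 376. -279.   17.]
```

View pics/crop1.png

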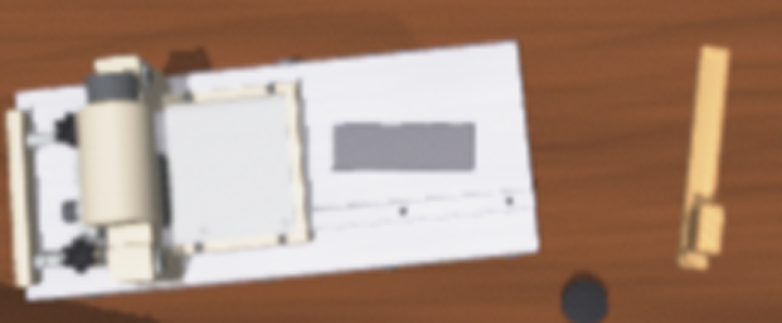

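The crop confirms the choice: grey coupon (333–475, 123–171) lying askew on the bed, and the wooden stick with its tip at (714,48) and handle at (708,228). Next I'll fit the cutter's frame.

```bash
cat >> h.py <<'E'
def fit2(L,W):
    L=np.array(L,float);W=np.array(W,float)[:,:2];a=L-L.mean(0);b=W-W.mean(0)
    th=np.arctan2((a[:,0]*b[:,1]-a[:,1]*b[:,0]).sum(),(a*b).sum())
    R=np.array([[np.cos(th),-np.sin(th)],[np.sin(th),np.cos(th)]]);t=W.mean(0)-R@L.mean(0)
    return R,t,np.degrees(th),np.linalg.norm(L@R.T+t-W,axis=1)
E
python3 - <<'E'
from h import *
c=cam('top')
f=lambda u,v,z:at(c,(115+(u+.5)/3.4-.5,155+(v+.5)/3.4-.5),z)
R,t,th,e=fit2([(130,-190),(-50,-190),(-50,250),(130,250)],[f(516,41,70),f(538,250,70),f(27,299,70),f(15,92,70)])
print('cutter',t,th,e)
C=[R.T@(f(u,v,82)[:2]-t) for u,v in[(333,124),(475,123),(475,171),(333,172)]];print(np.round(C,1))
print('fence edge',[(R.T@(f(u,v,z)[:2]-t)).round(1) for u,v,z in[(315,210,85),(535,192,85),(315,232,70)]])
S=[f(703,46,17),f(729,49,17),f(681,266,17),f(706,268,17)]
Rs,ts,ths,es=fit2([(-12,165),(12,165),(-12,-30),(12,-30)],S);print('stick',ts,ths,es)
print('handle top',np.mean([f(u,v,85) for u,v in[(700,205),(724,208),(696,252),(720,254)]],0))
E
```

```text
cutter [423.15720991  57.28641719] 4.589628114998024 [1.37812627 1.29016045 1.03261056 1.46133537]
[[  72.4  -27.7]
 [  61.2 -148.3]
 [  20.3 -144.2]
 [  31.4  -24.2]]
fence edge [array([ 0.5, -6.6]), array([  -2.7, -192.7]), array([-17. ,  -3.2])]
stick [ 404.26345288 -283.32773376] -98.27795861837465 [3.01064706 3.28745008 3.68269626 2.79042705]
handle top [ 400.91018429 -281.83371703   85.        ]
```

```bash
cat >> h.py <<'E'
Rc=np.array([[np.cos(.0801),-np.sin(.0801)],[np.sin(.0801),np.cos(.0801)]]);tc=np.array([423.16,57.29])
def c2w(x,y): return Rc@[x,y]+tc
def w2c(p): return Rc.T@(np.array(p)[:2]-tc)
from scipy.spatial.transform import Rotation as Ro
def go(p,yaw=None):
    """tool down, tool y at angle yaw (deg) ccw from world +y -> travel cm, rotvec"""
    s=manip.sense();R=s['tool_rot'];d=R.T@(np.array(p)-s['position'])/10
    w=np.zeros(3)
    if yaw is not None:
        a=np.radians(yaw);T=np.array([[-np.cos(a),-np.sin(a),0],[-np.sin(a),np.cos(a),0],[0,0,-1]])
        w=Ro.from_matrix(R.T@T).as_rotvec(degrees=True)
    print('travel',d.round(2),'rot',w.round(2))
E
python3 - <<'E'
from h import *
go([229,608,330]); go([*c2w(108,-86),330],4.6); go([*c2w(108,-86),130],4.6)
E
```

```text
travel [ -0.02  -0.   -12.76] rot [0. 0. 0.]
travel [-51.02 -47.89 -12.68] rot [-8.000e-02 -1.000e-02 -2.522e+01]
travel [-51.02 -47.86   7.32] rot [-8.000e-02 -1.000e-02 -2.522e+01]
```

Request:
jog_arm(jaw=[1, 1, 1, 1, 1, 1, 1, 1, 1, 1, 1, 1], travel=[[0, 0, -4], [0, 0, -8], [0, 0, -12.7], [-51, -47.9, -12.7], [-51, -47.9, -12.7], [-51, -47.9, -12.7], [-51, -47.9, -12.7], [-51, -47.9, -12.7], [-51, -47.9, -12.7], [-51, -47.9, -12.7], [-51, -47.9, -12.7], [-51, -47.9, -12.7]], angular=[[0, 0, 0], [0, 0, 0], [0, 0, 0], [0, 0, -25.2], [0, 0, -25.2], [0, 0, -25.2], [0, 0, -25.2], [0, 0, -25.2], [0, 0, -25.2], [0, 0, -25.2], [0, 0, -25.2], [0, 0, -25.2]])

```text
clock: 1.3
position: [427.7, 202.4, 330.1]
tool_rot: [[-0.997, -0.08, -0.0], [-0.08, 0.997, 0.0], [0.0, 0.0, -1.0]]
ft_force: [1.0, 1.0, 0.2]
finger_gap: 85.4
grasp_force: 0.0
```

Run:
```python
from h import *
go([*c2w(108,-86),330],4.6);go([*c2w(108,-86),150],4.6)
```

```text
travel [ -9.18 -23.03  -0.  ] rot [ 0.01 -0.01 -0.01]
travel [ -9.19 -23.03  18.  ] rot [ 0.01 -0.01 -0.01]
```

Request:
jog_arm(jaw=[1, 1, 1, 1, 1, 1, 1, 1, 1, 1, 1], travel=[[-9.2, -23, 0], [-9.2, -23, 0], [-9.2, -23, 0], [-9.2, -23, 0], [-9.2, -23, 0], [-9.2, -23, 0], [-9.2, -23, 16], [-9.2, -23, 16], [-9.2, -23, 16], [-9.2, -23, 16], [-9.2, -23, 16]], angular=[[0, 0, 0], [0, 0, 0], [0, 0, 0], [0, 0, 0], [0, 0, 0], [0, 0, 0], [0, 0, 0], [0, 0, 0], [0, 0, 0], [0, 0, 0], [0, 0, 0]])

```text
clock: 2.4
position: [536.5, -17.3, 169.6]
tool_rot: [[-0.997, -0.08, -0.003], [-0.08, 0.997, -0.001], [0.003, -0.001, -1.0]]
ft_force: [0.2, 0.7, 1.3]
finger_gap: 85.4
grasp_force: 0.0
```

Run:
```python
from h import *
c=cam('wrist');im=eyes.read_camera('wrist')
for q in [(0,-190,85),(0,-10,85),(0,-10,70),(0,-190,70),(-50,-190,70)]:
    p=proj(c,[*c2w(q[0],q[1]),q[2]]);print(q,p.round(1));cv2.circle(im,tuple(int(x) for x in p),2,(0,0,255),-1)
cv2.imwrite('pics/w1.png',cv2.resize(im,(800,600),interpolation=cv2.INTER_CUBIC))
go([*c2w(108,-86),65],4.6)
```

```text
(0, -190, 85) [120.2  57.8]
(0, -10, 85) [344.1  57.5]
(0, -10, 70) [338.9  59.5]
(0, -190, 70) [127.8  59.8]
(-50, -190, 70) [119.8  -7.6]
travel [ 0.06 -0.24 10.65] rot [-0.02  0.03 -0.02]
```

View pics/w1.png

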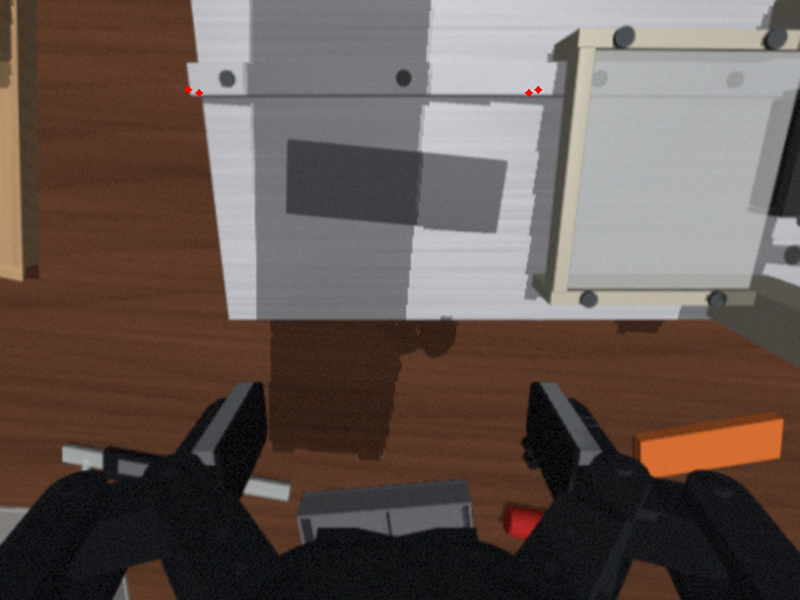

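The wrist view agrees with the fitted frame: the fence edge is at row 96, where I predicted 91–93. The coupon's corners are at (288,140), (507,160), (497,233) and (286,213).

Run:
```python
from h import *
c=cam('wrist')
f=lambda u,v,z:w2c(at(c,(u*.64,v*.64),z)).round(1)
print([f(*q,82) for q in [(288,140),(507,160),(497,233),(286,213)]],f(190,95,85),f(555,97,85),f(192,65,85),f(229,319,70), 'mouth',f(552,290,108),f(537,280,108))
```

```text
[array([  26.2, -141.3]), array([ 36.6, -22.3]), array([ 77., -25.]), array([  65.4, -145.3])] [   3.8 -189.9] [ 5.  -0.3] [ -10.3 -187. ] [ 134.6 -189.9] mouth [103.   1.] [97.3 -7.7]
```

Request:
jog_arm(jaw=[1, 1, 1, 1, 1, 1, 1, 1, 1], travel=[[0, -0.2, 5], [0, -0.2, 10], [0, -0.2, 10.9], [0, -0.2, 11], [1, -0.2, 11], [2, -0.2, 11], [3, -0.2, 11], [3.5, -0.2, 11], [3.5, -0.2, 11]], angular=[[0, 0, 0], [0, 0, 0], [0, 0, 0], [0, 0, 0], [0, 0, 0], [0, 0, 0], [0, 0, 0], [0, 0, 0], [0, 0, 0]])

```text
clock: 3.35
position: [502.2, -22.0, 60.9]
tool_rot: [[-0.997, -0.08, 0.001], [-0.08, 0.997, 0.001], [-0.001, 0.001, -1.0]]
ft_force: [-0.6, 0.7, -0.3]
finger_gap: 85.0
grasp_force: 0.0
```

Run:
```python
from h import *
s=manip.sense();print(w2c(s['position']),s['position'],Rc.T@s['ft_force'][:2],s['ft_force'][2])
```

```text
[ 72.45772634 -85.37503616] [502.21663589 -22.01363943  60.87693712] [-0.56424945  0.73964401] -0.3429079502226873
```

Now I'll push gently onto the fence.

Request:
jog_arm(jaw=[1, 1, 1, 1, 1, 1], travel=[[0.4, 0, 0], [0.8, 0, 0], [1.2, 0, 0], [1.4, 0, 0], [1.5, 0, 0], [1.5, 0, 0]], angular=[[0, 0, 0], [0, 0, 0], [0, 0, 0], [0, 0, 0], [0, 0, 0], [0, 0, 0]])

```text
clock: 3.95
position: [487.7, -23.4, 60.2]
tool_rot: [[-0.997, -0.08, -0.0], [-0.08, 0.997, -0.0], [0.0, -0.0, -1.0]]
ft_force: [0.0, 0.4, 0.1]
finger_gap: 85.5
grasp_force: 0.0
```

Request:
jog_arm(jaw=[1, 1, 1], travel=[[0.2, 0, 0], [0.3, 0, 0], [0.3, 0, 0]], angular=[[0, 0, 0], [0, 0, 0], [0, 0, 0]])

```text
clock: 4.25
position: [484.7, -23.7, 60.2]
tool_rot: [[-0.997, -0.08, -0.0], [-0.08, 0.997, -0.0], [0.0, -0.0, -1.0]]
ft_force: [-0.2, 0.1, 1.0]
finger_gap: 85.4
grasp_force: 0.0
```

Request:
jog_arm(jaw=[1, 1, 1], travel=[[0.2, 0, 0], [0.3, 0, 0], [0.3, 0, 0]], angular=[[0, 0, 0], [0, 0, 0], [0, 0, 0]])

```text
clock: 4.55
position: [481.6, -23.9, 60.2]
tool_rot: [[-0.997, -0.08, -0.0], [-0.08, 0.997, 0.0], [0.0, 0.0, -1.0]]
ft_force: [0.1, -0.2, 0.1]
finger_gap: 85.1
grasp_force: 0.0
```

Run:
```python
from h import *
s=manip.sense();print(w2c(s['position']))
c=cam('wrist');im=eyes.read_camera('wrist')
cv2.imwrite('pics/w2.png',cv2.resize(im,(800,600),interpolation=cv2.INTER_CUBIC))
```

```text
[ 51.79177219 -85.60806581]
```

View pics/w2.png

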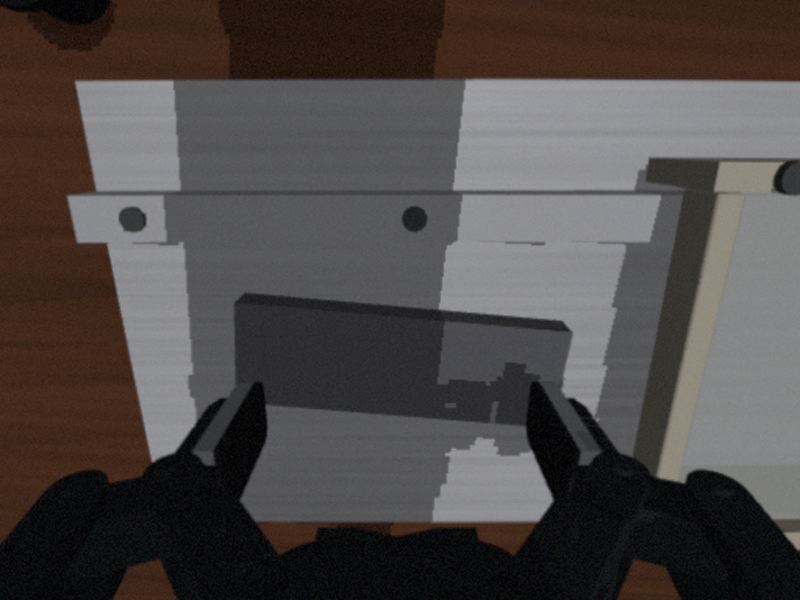

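The fingers overlap the coupon, which looks askew as before: (240,297), (571,328). I'll check whether it moved.

Run:
```python
from h import *
c=cam('wrist')
f=lambda u,v,z:w2c(at(c,(u*.64,v*.64),z)).round(1)
print([f(*q,82) for q in [(236,304),(571,331),(563,428),(241,403)]],f(78,242,85),f(640,242,85))
for z in (70,75,80,85,90):print(z,f(250,384,z),f(543,384,z))
```

```text
[array([  23.7, -140.4]), array([ 34. , -23.4]), array([ 74. , -21.6]), array([  62.9, -142.9])] [   1.2 -188.4] [ 1.5 -5.9]
70 [  61.7 -143.1] [ 61.9 -26.8]
75 [  58.9 -141.2] [ 59.  -28.6]
80 [  56.  -139.4] [ 56.2 -30.4]
85 [  53.2 -137.6] [ 53.3 -32.3]
90 [  50.4 -135.8] [ 50.5 -34.1]
```

The coupon has not moved, so the open fingertips pass above it. I'll back off, close partway so the tips swing forward, and probe down to the bed.

Request:
jog_arm(jaw=[1, 0.6, 0.6, 0.6, 0.6, 0.6, 0.6, 0.6], travel=[[0, 0, -1.5], [-4, 0, -1.5], [-5.3, 0, -1.5], [-5.3, 0, -1], [-5.3, 0, -0.6], [-5.3, 0, -0.3], [-5.3, 0, 0], [-5.3, 0, 0]], angular=[[0, 0, 0], [0, 0, 0], [0, 0, 0], [0, 0, 0], [0, 0, 0], [0, 0, 0], [0, 0, 0], [0, 0, 0]])

```text
clock: 5.4
position: [533.8, -19.7, 59.8]
tool_rot: [[-0.997, -0.08, -0.001], [-0.08, 0.997, 0.0], [0.001, 0.0, -1.0]]
ft_force: [-0.9, -0.4, 0.2]
finger_gap: 51.4
grasp_force: 0.0
```

Request:
jog_arm(jaw=[0.6, 0.6], travel=[[0, 0, 0.3], [0, 0, 0.3]], angular=[[0, 0, 0], [0, 0, 0]])

```text
clock: 5.6
position: [534.4, -19.6, 57.0]
tool_rot: [[-0.997, -0.08, -0.0], [-0.08, 0.997, 0.0], [0.0, 0.0, -1.0]]
ft_force: [-0.2, -0.3, -0.7]
finger_gap: 51.6
grasp_force: 0.0
```

Run:
```python
from h import *
im=eyes.read_camera('wrist');m=eyes.camera_model('wrist');c=(np.array(m['mtx']),m['k1'],np.array(m['mount']))
for z in(0,-13,-25):
  for x in (-11,0,11):
    for y in(-26,26,40):
      p=proj(c,(x,y,z)); print((x,y,z),(p/.64).round()); 
cv2.imwrite('pics/w3.png',cv2.resize(im,(800,600),interpolation=cv2.INTER_CUBIC))
```

```text
(-11, -26, 0) [333. 375.]
(-11, 26, 0) [457. 375.]
(-11, 40, 0) [491. 375.]
(0, -26, 0) [331. 351.]
(0, 26, 0) [458. 351.]
(0, 40, 0) [492. 351.]
(11, -26, 0) [330. 326.]
(11, 26, 0) [460. 326.]
(11, 40, 0) [494. 326.]
(-11, -26, -13) [328. 391.]
(-11, 26, -13) [461. 391.]
(-11, 40, -13) [497. 391.]
(0, -26, -13) [327. 366.]
(0, 26, -13) [463. 365.]
(0, 40, -13) [499. 365.]
(11, -26, -13) [325. 339.]
(11, 26, -13) [464. 339.]
(11, 40, -13) [501. 339.]
(-11, -26, -25) [324. 408.]
(-11, 26, -25) [466. 408.]
(-11, 40, -25) [504. 408.]
(0, -26, -25) [322. 381.]
(0, 26, -25) [467. 381.]
(0, 40, -25) [507. 381.]
(11, -26, -25) [320. 353.]
(11, 26, -25) [469. 353.]
(11, 40, -25) [509. 353.]
```

View pics/w3.png

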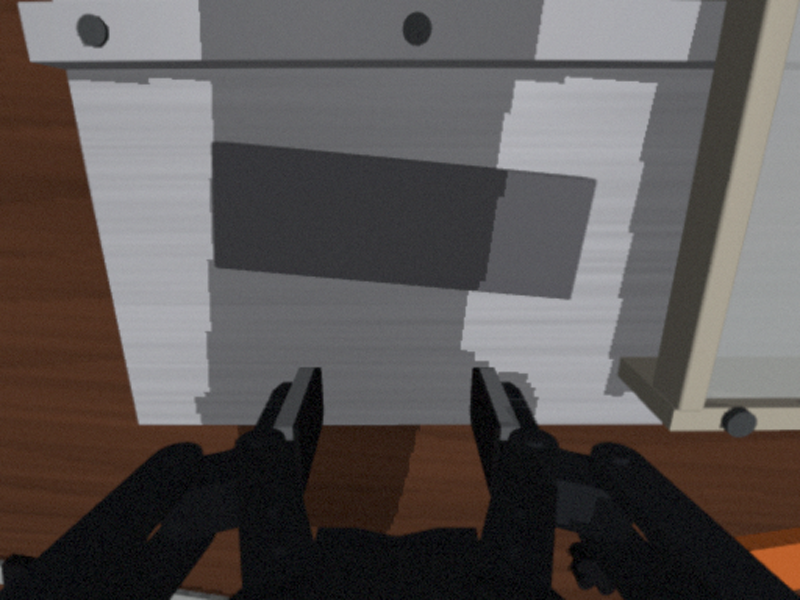

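The fingertips at (310,367) and (482,367) are still well above the bed, so the real tips lie about 30 mm behind the TCP. I'll probe down further.

Request:
jog_arm(jaw=[0.6, 0.6, 0.6], travel=[[0, 0, 0.4], [0, 0, 0.8], [0, 0, 0.8]], angular=[[0, 0, 0], [0, 0, 0], [0, 0, 0]])

```text
clock: 5.95
position: [534.1, -19.6, 48.5]
tool_rot: [[-0.997, -0.08, -0.001], [-0.08, 0.997, -0.0], [0.001, -0.0, -1.0]]
ft_force: [-0.6, -0.8, -0.1]
finger_gap: 51.2
grasp_force: 0.0
```

Request:
jog_arm(jaw=[0.6, 0.6], travel=[[0, 0, 0.3], [0, 0, 0.3]], angular=[[0, 0, 0], [0, 0, 0]])

```text
clock: 6.15
position: [534.4, -19.7, 45.8]
tool_rot: [[-0.997, -0.08, -0.001], [-0.08, 0.997, -0.0], [0.001, -0.0, -1.0]]
ft_force: [0.9, 0.3, -0.6]
finger_gap: 51.2
grasp_force: 0.0
```

Request:
jog_arm(jaw=[0.6, 0.6], travel=[[0, 0, 0.3], [0, 0, 0.3]], angular=[[0, 0, 0], [0, 0, 0]])

```text
clock: 6.35
position: [534.4, -19.6, 42.9]
tool_rot: [[-0.997, -0.08, -0.0], [-0.08, 0.997, -0.0], [0.0, -0.0, -1.0]]
ft_force: [0.9, -0.3, -0.6]
finger_gap: 51.5
grasp_force: 0.0
```

Request:
jog_arm(jaw=[0.6, 0.6], travel=[[0, 0, 0.3], [0, 0, 0.3]], angular=[[0, 0, 0], [0, 0, 0]])

```text
clock: 6.55
position: [534.4, -19.6, 39.9]
tool_rot: [[-0.997, -0.08, -0.0], [-0.08, 0.997, -0.0], [0.0, -0.0, -1.0]]
ft_force: [-1.0, -0.1, 0.9]
finger_gap: 51.1
grasp_force: 0.0
```

Request:
jog_arm(jaw=[0.6, 0.6], travel=[[0, 0, 0.3], [0, 0, 0.3]], angular=[[0, 0, 0], [0, 0, 0]])

```text
clock: 6.75
position: [534.9, -19.7, 38.7]
tool_rot: [[-0.997, -0.08, 0.0], [-0.08, 0.997, 0.001], [-0.0, 0.001, -1.0]]
ft_force: [-8.4, 1.3, 20.7]
finger_gap: 51.2
grasp_force: 10.7
```

Run:
```python
from h import *
s=manip.sense();print(w2c(s['position']))
im=eyes.read_camera('scene');c=cam('scene');print(proj(c,s['position']),proj(c,[*c2w(130,-190),70]))
cv2.imwrite('pics/s2.png',cv2.resize(im[130:290,190:400],(788,600),interpolation=cv2.INTER_CUBIC))
```

```text
[105.18521325 -85.63129318]
[283.61116737 203.77879855] [260.08032259 223.10832327]
```

View pics/s2.png

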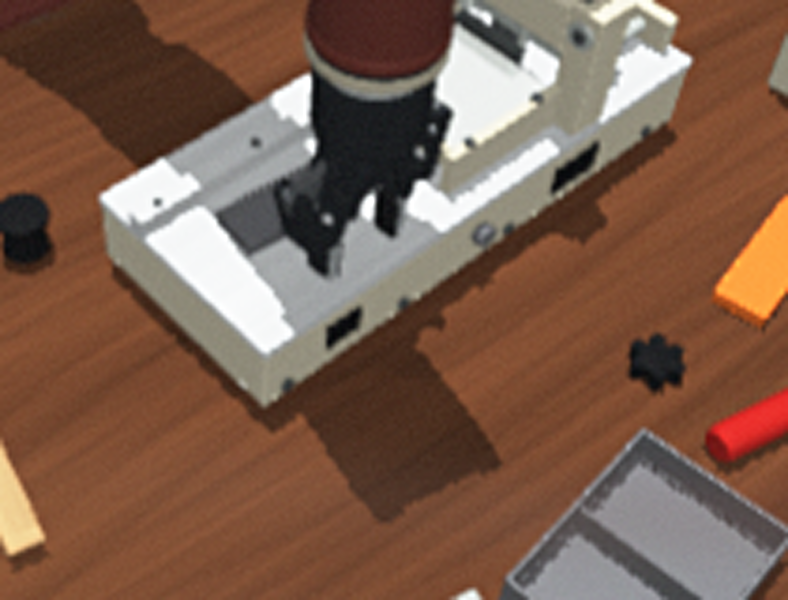

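The bed contact at TCP z ≈ 39 shows the tips are about 30 mm behind the reported TCP. I'll lift 4 mm and push the coupon to the fence.

Request:
jog_arm(jaw=[0.6, 0.6, 0.6, 0.6, 0.6, 0.6, 0.6, 0.6], travel=[[0, 0, -0.5], [0.6, 0, -0.5], [1.2, 0, -0.5], [1.8, 0, -0.5], [2.4, 0, -0.5], [3, 0, -0.5], [3.5, 0, -0.5], [3.5, 0, -0.5]], angular=[[0, 0, 0], [0, 0, 0], [0, 0, 0], [0, 0, 0], [0, 0, 0], [0, 0, 0], [0, 0, 0], [0, 0, 0]])

```text
clock: 7.6
position: [499.0, -22.5, 42.2]
tool_rot: [[-0.997, -0.08, -0.0], [-0.08, 0.997, 0.0], [0.0, 0.0, -1.0]]
ft_force: [0.3, -0.0, -0.1]
finger_gap: 51.3
grasp_force: 0.0
```

Request:
jog_arm(jaw=[0.6, 0.6, 0.6, 0.6, 0.6], travel=[[0.4, 0, 0], [0.8, 0, 0], [1.2, 0, 0], [1.4, 0, 0], [1.4, 0, 0]], angular=[[0, 0, 0], [0, 0, 0], [0, 0, 0], [0, 0, 0], [0, 0, 0]])

```text
clock: 8.1
position: [485.4, -23.6, 42.2]
tool_rot: [[-0.997, -0.08, -0.0], [-0.08, 0.997, 0.0], [0.0, 0.0, -1.0]]
ft_force: [0.4, 0.2, -0.3]
finger_gap: 51.4
grasp_force: 0.0
```

Run:
```python
from h import *
s=manip.sense();print(w2c(s['position']))
```

```text
[ 55.57192252 -85.57342592]
```

Request:
jog_arm(jaw=[0.6, 0.6, 0.6, 0.6], travel=[[0.1, 0, 0], [0.2, 0, 0], [0.3, 0, 0], [0.3, 0, 0]], angular=[[0, 0, 0], [0, 0, 0], [0, 0, 0], [0, 0, 0]])

```text
clock: 8.5
position: [482.7, -23.8, 42.2]
tool_rot: [[-0.997, -0.08, -0.0], [-0.08, 0.997, -0.0], [0.0, -0.0, -1.0]]
ft_force: [0.5, -0.0, 0.2]
finger_gap: 51.3
grasp_force: 0.0
```

Request:
jog_arm(jaw=[0.6, 0.6, 0.6], travel=[[0.1, 0, 0], [0.2, 0, 0], [0.2, 0, 0]], angular=[[0, 0, 0], [0, 0, 0], [0, 0, 0]])

```text
clock: 8.8
position: [481.9, -23.8, 42.7]
tool_rot: [[-0.997, -0.08, 0.002], [-0.08, 0.997, 0.0], [-0.002, -0.0, -1.0]]
ft_force: [5.5, 0.3, -1.4]
finger_gap: 51.1
grasp_force: 2.5
```

Request:
jog_arm(jaw=[0.6, 0.6], travel=[[0.1, 0, 0], [0.1, 0, 0]], angular=[[0, 0, 0], [0, 0, 0]])

```text
clock: 9.0
position: [481.9, -23.8, 43.1]
tool_rot: [[-0.997, -0.08, 0.004], [-0.08, 0.997, 0.0], [-0.004, -0.0, -1.0]]
ft_force: [7.7, 0.8, -1.4]
finger_gap: 51.3
grasp_force: 4.0
```

The coupon is pressed square on the fence. I'll retreat upward and head for the stick.

Request:
jog_arm(jaw=[0.6, 0.6, 0.6, 0.6, 0.6, 0.8, 0.8, 0.8, 0.8, 0.8, 0.8, 0.8], travel=[[-0.3, 0, 0], [-1.5, 0, 0], [-1.5, 0, -5], [-1.5, 0, -10], [-1.5, 0, -15], [9.8, -25.2, -16], [9.8, -25.2, -16], [9.8, -25.2, -16], [9.8, -25.2, -16], [9.8, -25.2, -16], [9.8, -25.2, -16], [9.8, -25.2, -16]], angular=[[0, 0, 0], [0, 0, 0], [0, 0, 0], [0, 0, 8], [0, 0, 16], [0, 0, 24], [0, 0, 32], [0, 0, 40], [0, 0, 48], [0, 0, 56], [0, 0, 64], [0, 0, 72]])

```text
clock: 10.2
position: [400.2, -287.3, 202.7]
tool_rot: [[-0.372, 0.928, -0.0], [0.928, 0.372, -0.001], [-0.001, -0.001, -1.0]]
ft_force: [0.3, 1.7, 0.4]
finger_gap: 68.1
grasp_force: 0.0
```

Request:
jog_arm(jaw=[0.8, 0.8, 0.8, 0.8, 0.8, 0.8, 0.8, 0.8, 0.8, 0.8, 0.8, 0.8], travel=[[0, 0, 0], [0, 0, 0], [0, 0, 0], [0, 0, 0], [0, 0, 0], [0, 0, 0], [0, 0, 0], [0, 0, 0], [0, 0, 0], [0, 0, 0], [0, 0, 0], [0, 0, 0]], angular=[[0, 0, 8], [0, 0, 16], [0, 0, 24], [0, 0, 32], [0, 0, 40], [0, 0, 48], [0, 0, 56], [0, 0, 64], [0, 0, 72], [0, 0, 80], [0, 0, 88], [0, 0, 96]])

```text
clock: 11.4
position: [402.4, -283.0, 202.2]
tool_rot: [[0.96, 0.28, -0.001], [0.28, -0.96, 0.0], [-0.001, -0.0, -1.0]]
ft_force: [-0.0, -0.6, -0.3]
finger_gap: 67.8
grasp_force: 0.0
```

Run:
```python
from h import *
s=manip.sense();print(s['joint_positions'].round());go([403,-282.5,200],171.7)
```

```text
[-20.  -2.  50. 107.   1.  74. -44.]
travel [ 0.08 -0.03  0.22] rot [-1.000e-02  7.000e-02  2.456e+01]
```

Request:
jog_arm(jaw=[0.8, 0.8, 0.8, 0.8], travel=[[0, 0, 0], [0, 0, 0], [0, 0, 0], [0, 0, 0]], angular=[[0, 0, 8], [0, 0, 16], [0, 0, 24.6], [0, 0, 24.6]])

```text
clock: 11.8
position: [402.4, -283.0, 202.1]
tool_rot: [[0.99, -0.142, -0.001], [-0.142, -0.99, 0.0], [-0.001, 0.0, -1.0]]
ft_force: [-0.6, -0.5, 0.2]
finger_gap: 68.2
grasp_force: 0.0
```

Run:
```python
from h import *
s=manip.sense();print(s['position'],s['joint_positions'].round())
im=eyes.read_camera('wrist');cv2.imwrite('pics/w4_raw.png',im)
cv2.imwrite('pics/w4.png',cv2.resize(im,(800,600),interpolation=cv2.INTER_CUBIC))
```

```text
[ 402.35161635 -283.04984528  202.14862317] [-19.  -2.  49. 107.   1.  74. -69.]
```

View pics/w4.png

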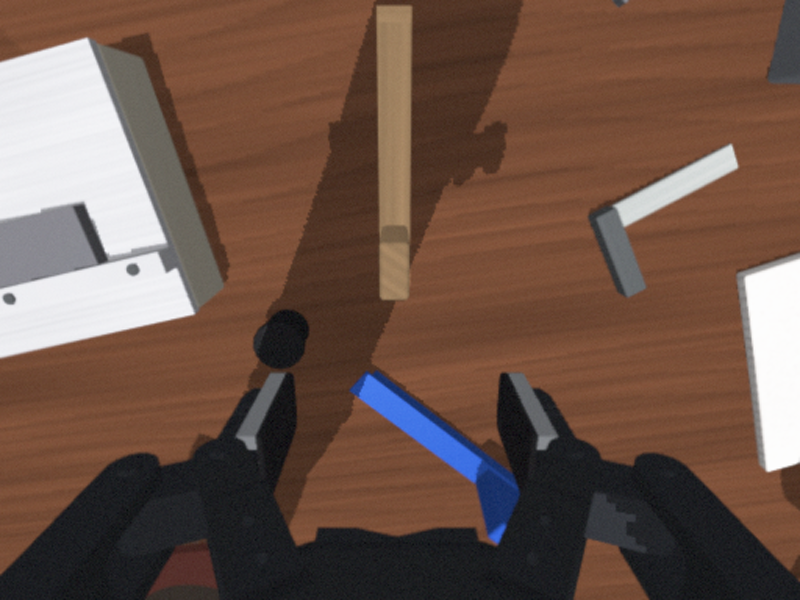

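The stick stands vertical in the wrist view: tip at (394,6), handle top at (381–409, 242–299). The coupon lies flush along the fence at left.

Run:
```python
from h import *
c=cam('wrist');f=lambda u,v,z:at(c,(u*.64,v*.64),z)
h=[f(u,v,85) for u,v in[(381,242),(409,242),(408,299),(381,299)]];print(np.round(h,1));m=np.mean(h,0)
t=f(394.5,6,17);print('handle',m,'tip(lip)',t,np.linalg.norm((t-m)[:2]),'yaw dir',np.degrees(np.arctan2(t[1]-m[1],t[0]-m[0])))
print(np.linalg.norm(h[0]-h[1]),np.linalg.norm(h[1]-h[2]))
# coupon corners vs fence
g=lambda u,v,z:w2c(f(u,v,z)).round(1)
print(g(82,205,82),g(104,263,82),g(168,250,85),g(89,39,70),g(195,315,70))
go([m[0],m[1],120])
```

```text
[[ 424.9 -275.7   85. ]
 [ 422.4 -293.4   85. ]
 [ 384.4 -287.8   85. ]
 [ 386.8 -270.1   85. ]]
handle [ 404.63250514 -281.76104611   85.        ] tip(lip) [ 571.36716474 -304.49189674   17.        ] 168.2769689555199 yaw dir -7.763245123109895
17.877212545212085 38.46692532110072
[  38.7 -152.2] [   0.3 -150.4] [  -0.3 -196.8] [ 129.1 -189.1] [ -50.6 -190. ]
travel [ 0.22 -0.16  8.22] rot [0. 0. 0.]
```

Request:
jog_arm(jaw=[0.5, 0.5, 0.5, 0.5, 0.5, 0.5, 0.5], travel=[[0.3, -0.1, 5], [0.3, -0.1, 10], [0.3, -0.1, 13], [0.3, -0.1, 15.5], [0.3, -0.1, 17.5], [0.3, -0.1, 19.4], [0.3, -0.1, 19.4]], angular=[[0, 0, 0], [0, 0, 0], [0, 0, 0], [0, 0, 0], [0, 0, 0], [0, 0, 0], [0, 0, 0]])

```text
clock: 12.55
position: [403.8, -281.8, 6.2]
tool_rot: [[0.991, -0.135, -0.004], [-0.135, -0.991, 0.001], [-0.005, -0.0, -1.0]]
ft_force: [-0.1, 0.1, 0.0]
finger_gap: 42.5
grasp_force: 0.0
```

Request:
jog_arm(jaw=[0.2, 0.1, 0.1, 0.1, 0.1, 0.1], travel=[[0, 0, 0], [0, 0, 0], [0, 0, 0], [0, 0, 0], [0, 0, 0], [0, 0, 0]], angular=[[0, 0, 0], [0, 0, 0], [0, 0, 0], [0, 0, 0], [0, 0, 0], [0, 0, 0]], grip_force=80)

```text
clock: 13.15
position: [406.0, -282.7, 9.1]
tool_rot: [[0.99, -0.139, 0.001], [-0.139, -0.99, -0.0], [0.001, -0.0, -1.0]]
ft_force: [-0.9, 2.3, 6.8]
finger_gap: 19.0
grasp_force: 79.0
```

Gripped (gap 19 mm). I'll lift, turn and line it up behind the coupon.

Run:
```python
from h import *
go([*c2w(21,-345),140],-85.4)
```

```text
travel [  6.55  -0.69 -13.08] rot [ 6.0000e-02 -6.0000e-02 -1.0259e+02]
```

Request:
jog_arm(jaw=[0.1, 0.1, 0.1, 0.1, 0.1, 0.1, 0.1, 0.1, 0.1, 0.1, 0.1, 0.1], travel=[[0, 0, -3], [0, 0, -8], [0, 0, -13], [3, -0.3, -13], [6.5, -0.7, -13], [6.5, -0.7, -13], [6.5, -0.7, -13], [6.5, -0.7, -13], [6.5, -0.7, -13], [6.5, -0.7, -13], [6.5, -0.7, -13], [6.5, -0.7, -13]], angular=[[0, 0, 0], [0, 0, 0], [0, 0, -7], [0, 0, -15], [0, 0, -23], [0, 0, -31], [0, 0, -39], [0, 0, -47], [0, 0, -55], [0, 0, -63], [0, 0, -71], [0, 0, -79]])

```text
clock: 14.35
position: [470.6, -284.5, 138.3]
tool_rot: [[0.32, 0.947, 0.0], [0.947, -0.32, 0.0], [0.0, -0.0, -1.0]]
ft_force: [-1.0, -0.2, -1.4]
finger_gap: 19.4
grasp_force: 78.6
```

Request:
jog_arm(jaw=[0.1, 0.1, 0.1, 0.1, 0.1], travel=[[0, 0, 0], [0, 0, 0], [0, 0, 0], [0, 0, 0], [0, 0, 0]], angular=[[0, 0, -8], [0, 0, -16], [0, 0, -23.6], [0, 0, -23.6], [0, 0, -23.6]])

```text
clock: 14.85
position: [470.6, -284.7, 138.3]
tool_rot: [[-0.076, 0.997, 0.0], [0.997, 0.076, 0.0], [0.0, 0.0, -1.0]]
ft_force: [-0.7, 0.7, -1.3]
finger_gap: 18.9
grasp_force: 78.6
```

Run:
```python
from h import *
go([*c2w(21,-345),82],-85.4); s=manip.sense();print(s['finger_gap'],s['joint_positions'].round())
im=eyes.read_camera('wrist');cv2.imwrite('pics/w5.png',cv2.resize(im,(800,600),interpolation=cv2.INTER_CUBIC))
```

```text
travel [-0.03  0.1   5.63] rot [ 0.   -0.   -0.25]
18.87048693901888 [ -7.  11.  38. 104.  -8.  67.  38.]
```

View pics/w5.png

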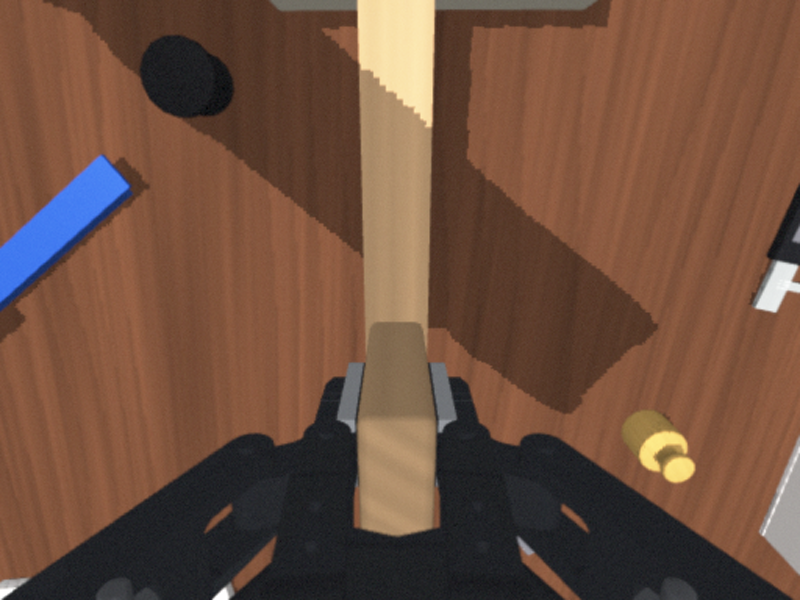

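The stick is held straight and centred between the pads (blade at columns 358–435). I'll lower it behind the coupon.

Request:
jog_arm(jaw=[0.1, 0.1, 0.1, 0.1, 0.1], travel=[[1.6, 0.1, 2], [1.6, 0.1, 4], [1.6, 0.1, 5], [1.6, 0.1, 5.6], [1.6, 0.1, 5.6]], angular=[[0, 0, -0.2], [0, 0, -0.2], [0, 0, -0.2], [0, 0, -0.2], [0, 0, -0.2]])

```text
clock: 15.4
position: [470.1, -268.9, 81.9]
tool_rot: [[-0.082, 0.997, -0.001], [0.997, 0.082, -0.0], [-0.0, -0.001, -1.0]]
ft_force: [0.2, 0.2, -0.0]
finger_gap: 19.0
grasp_force: 78.6
```

Request:
jog_arm(jaw=[0.1, 0.1], travel=[[0, 0, 0.15], [0, 0, 0.15]], angular=[[0, 0, 0], [0, 0, 0]])

```text
clock: 15.6
position: [470.8, -269.0, 81.3]
tool_rot: [[-0.083, 0.997, 0.001], [0.997, 0.083, -0.0], [-0.0, 0.001, -1.0]]
ft_force: [0.5, 0.9, -0.5]
finger_gap: 19.0
grasp_force: 78.6
```

Request:
jog_arm(jaw=[0.1, 0.1], travel=[[0, 0, 0.1], [0, 0, 0.1]], angular=[[0, 0, 0], [0, 0, 0]])

```text
clock: 15.8
position: [470.6, -268.7, 80.0]
tool_rot: [[-0.083, 0.997, 0.0], [0.997, 0.083, -0.0], [-0.0, 0.0, -1.0]]
ft_force: [-0.2, 0.0, 0.1]
finger_gap: 19.3
grasp_force: 78.6
```

Request:
jog_arm(jaw=[0.1, 0.1], travel=[[0, 0, 0.1], [0, 0, 0.1]], angular=[[0, 0, 0], [0, 0, 0]])

```text
clock: 16.0
position: [470.6, -268.7, 78.9]
tool_rot: [[-0.083, 0.997, 0.0], [0.997, 0.083, -0.0], [-0.0, 0.0, -1.0]]
ft_force: [0.4, 1.1, 0.4]
finger_gap: 19.0
grasp_force: 78.8
```

Request:
jog_arm(jaw=[0.1, 0.1], travel=[[0, 0, 0.1], [0, 0, 0.1]], angular=[[0, 0, 0], [0, 0, 0]])

```text
clock: 16.2
position: [470.7, -268.9, 78.1]
tool_rot: [[-0.083, 0.997, 0.001], [0.997, 0.083, -0.0], [-0.0, 0.001, -1.0]]
ft_force: [-0.9, -1.9, 4.1]
finger_gap: 19.2
grasp_force: 79.2
```

Run:
```python
from h import *
s=manip.sense();print(w2c(s['position']),s['position'][2],s['ft_force'],s['moment'])
```

```text
[  21.26828855 -328.97311785] 78.12556919471899 [-0.92141348 -1.92933288  4.09703935] [0.33076583 0.15407511 0.12014845]
```

Request:
jog_arm(jaw=[0.1, 0.1, 0.1, 0.1, 0.1, 0.1, 0.1, 0.1, 0.1, 0.1, 0.1, 0.1], travel=[[0, 0, -0.12], [0.8, 0, -0.12], [1.6, 0, -0.12], [2.2, 0, -0.12], [2.8, 0, -0.12], [3.4, 0, -0.12], [4, 0, -0.12], [4.6, 0, -0.12], [5.2, 0, -0.12], [5.8, 0, -0.12], [6.4, 0, -0.12], [7, 0, -0.12]], angular=[[0, 0, 0], [0, 0, 0], [0, 0, 0], [0, 0, 0], [0, 0, 0], [0, 0, 0], [0, 0, 0], [0, 0, 0], [0, 0, 0], [0, 0, 0], [0, 0, 0], [0, 0, 0]])

```text
clock: 17.4
position: [464.6, -198.5, 79.0]
tool_rot: [[-0.083, 0.997, 0.0], [0.997, 0.083, -0.0], [-0.0, 0.0, -1.0]]
ft_force: [0.6, -2.4, 2.1]
finger_gap: 19.4
grasp_force: 78.9
```

Run:
```python
from h import *
s=manip.sense();print(w2c(s['position']),s['position'][2],s['ft_force'],s['moment'])
im=eyes.read_camera('wrist');cv2.imwrite('pics/w6.png',cv2.resize(im,(800,600),interpolation=cv2.INTER_CUBIC))
```

```text
[  20.88914969 -258.26021663] 79.0314984936505 [ 0.64104059 -2.35467903  2.09199136] [-0.29013072 -0.08278    -0.01187904]
```

View pics/w6.png

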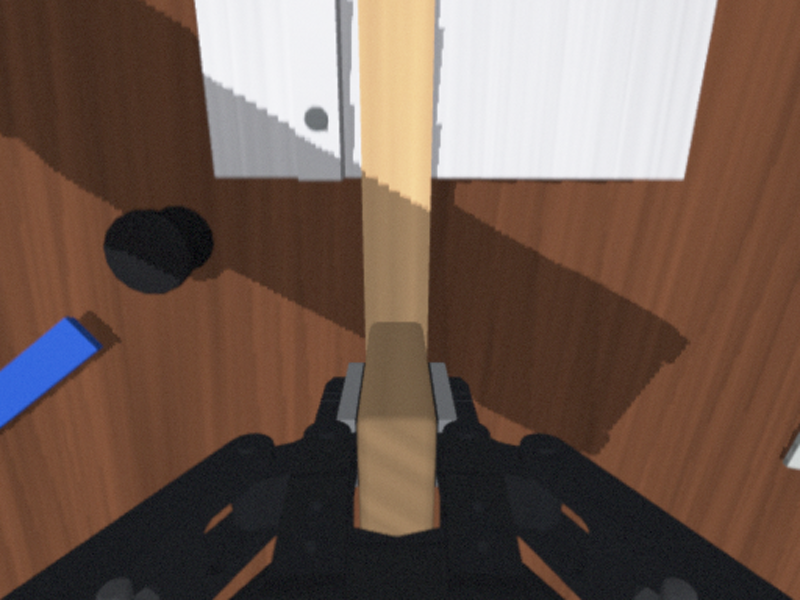

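The wrist view shows the blade running parallel to the fence face (fence edge at column 342, blade at 361–434) with its tip out of frame ahead. I'll continue the feed.

Request:
jog_arm(jaw=[0.1, 0.1, 0.1, 0.1, 0.1, 0.1, 0.1, 0.1, 0.1, 0.1, 0.1, 0.1], travel=[[0.6, 0, -0.04], [1.2, 0, -0.04], [1.8, 0, -0.04], [2.4, 0, -0.04], [3, 0, -0.04], [3.6, 0, -0.04], [4.2, 0, -0.04], [4.8, 0, -0.04], [5.4, 0, -0.04], [6, 0, -0.04], [6.6, 0, -0.04], [7.2, 0, -0.04]], angular=[[0, 0, 0], [0, 0, 0], [0, 0, 0], [0, 0, 0], [0, 0, 0], [0, 0, 0], [0, 0, 0], [0, 0, 0], [0, 0, 0], [0, 0, 0], [0, 0, 0], [0, 0, 0]])

```text
clock: 18.65
position: [458.6, -126.6, 79.3]
tool_rot: [[-0.083, 0.997, -0.0], [0.997, 0.083, -0.0], [-0.0, -0.0, -1.0]]
ft_force: [-0.4, -0.5, -1.9]
finger_gap: 19.0
grasp_force: 78.7
```

Run:
```python
from h import *
s=manip.sense();print(w2c(s['position']),s['position'][2],Rc.T@s['ft_force'][:2],s['ft_force'][2])
im=eyes.read_camera('top');c=cam('top')
for x in (8,21,34):
    print(x,[ (y,im[int(round(p[1])),int(round(p[0]))].tolist()) for y in range(-60,112,8) for p in [proj(c,[*c2w(x,y),82])]])
```

```text
[  20.57000012 -186.10750841] 79.34248146814687 [-0.4112737  -0.43473535] -1.945925413455122
8 [(-60, [165, 202, 230]), (-52, [148, 194, 229]), (-44, [175, 199, 224]), (-36, [156, 196, 227]), (-28, [145, 189, 226]), (-20, [152, 186, 220]), (-12, [165, 156, 157]), (-4, [151, 142, 143]), (4, [164, 175, 183]), (12, [221, 226, 229]), (20, [223, 221, 221]), (28, [223, 221, 221]), (36, [223, 221, 220]), (44, [223, 221, 221]), (52, [223, 220, 221]), (60, [223, 220, 220]), (68, [223, 219, 220]), (76, [223, 220, 220]), (84, [223, 220, 221]), (92, [232, 231, 231]), (100, [234, 233, 233]), (108, [234, 232, 233])]
21 [(-60, [139, 205, 239]), (-52, [140, 204, 239]), (-44, [140, 206, 239]), (-36, [139, 205, 239]), (-28, [142, 210, 241]), (-20, [153, 179, 210]), (-12, [163, 154, 156]), (-4, [149, 142, 144]), (4, [223, 232, 237]), (12, [225, 225, 227]), (20, [222, 220, 220]), (28, [223, 220, 220]), (36, [223, 220, 221]), (44, [223, 220, 220]), (52, [222, 219, 220]), (60, [223, 220, 220]), (68, [222, 220, 220]), (76, [221, 220, 220]), (84, [221, 220, 220]), (92, [231, 229, 229]), (100, [234, 233, 232]), (108, [234, 232, 232])]
34 [(-60, [230, 228, 232]), (-52, [230, 227, 230]), (-44, [222, 223, 231]), (-36, [226, 226, 232]), (-28, [163, 162, 172]), (-20, [158, 165, 182]), (-12, [163, 154, 155]), (-4, [160, 152, 153]), (4, [166, 181, 191]), (12, [215, 217, 220]), (20, [222, 220, 220]), (28, [222, 220, 221]), (36, [222, 221, 222]), (44, [222, 220, 221]), (52, [221, 220, 220]), (60, [221, 220, 220]), (68, [222, 220, 219]), (76, [221, 220, 219]), (84, [222, 221, 220]), (92, [230, 229, 228]), (100, [234, 233, 232]), (108, [233, 231, 230])]
```

The faint tint under the guard ends at about y = 88, so the coupon's front is there. That agrees with the tip position. Now through the roller.

Request:
jog_arm(jaw=[0.1, 0.1, 0.1, 0.1, 0.1, 0.1, 0.1, 0.1], travel=[[0.6, 0.02, 0], [1.2, 0.04, 0], [1.7, 0.04, 0], [2.1, 0.04, 0], [2.4, 0.04, 0], [2.7, 0.04, 0], [3, 0.04, 0], [3.2, 0.04, 0]], angular=[[0, 0, 0], [0, 0, 0], [0, 0, 0], [0, 0, 0], [0, 0, 0], [0, 0, 0], [0, 0, 0], [0, 0, 0]])

```text
clock: 19.5
position: [456.5, -96.3, 79.6]
tool_rot: [[-0.083, 0.997, 0.001], [0.997, 0.083, -0.001], [-0.001, 0.001, -1.0]]
ft_force: [-0.0, -4.5, -0.2]
finger_gap: 19.1
grasp_force: 78.8
```

Request:
jog_arm(jaw=[0.1, 0.1, 0.1, 0.1], travel=[[0.2, 0, 0], [0.4, 0, 0], [0.6, 0, 0], [0.8, 0, 0]], angular=[[0, 0, 0], [0, 0, 0], [0, 0, 0], [0, 0, 0]])

```text
clock: 19.9
position: [455.7, -87.1, 79.4]
tool_rot: [[-0.083, 0.997, 0.0], [0.997, 0.083, -0.0], [-0.0, 0.0, -1.0]]
ft_force: [-0.2, -4.2, 0.4]
finger_gap: 19.0
grasp_force: 78.8
```

Request:
jog_arm(jaw=[0.1, 0.1, 0.1, 0.1, 0.1, 0.1], travel=[[0.1, 0, 0], [0.2, 0, 0], [0.3, 0, 0], [0.4, 0, 0], [0.5, 0, 0], [0.5, 0, 0]], angular=[[0, 0, 0], [0, 0, 0], [0, 0, 0], [0, 0, 0], [0, 0, 0], [0, 0, 0]])

```text
clock: 20.5
position: [455.2, -82.0, 79.3]
tool_rot: [[-0.084, 0.997, -0.0], [0.997, 0.084, 0.0], [0.0, -0.0, -1.0]]
ft_force: [0.3, -2.5, -0.8]
finger_gap: 19.1
grasp_force: 78.7
```

Request:
jog_arm(jaw=[0.1, 0.1, 0.1], travel=[[0.1, 0, 0], [0.2, 0, 0], [0.2, 0, 0]], angular=[[0, 0, 0], [0, 0, 0], [0, 0, 0]])

```text
clock: 20.8
position: [455.1, -80.0, 79.3]
tool_rot: [[-0.084, 0.997, -0.0], [0.997, 0.084, 0.0], [0.0, -0.0, -1.0]]
ft_force: [1.4, -3.0, 0.0]
finger_gap: 19.0
grasp_force: 78.7
```

Request:
jog_arm(jaw=[0.1, 0.1, 0.1], travel=[[0.1, 0, 0], [0.2, 0, 0], [0.2, 0, 0]], angular=[[0, 0, 0], [0, 0, 0], [0, 0, 0]])

```text
clock: 21.1
position: [454.9, -78.0, 79.3]
tool_rot: [[-0.084, 0.997, -0.0], [0.997, 0.084, 0.0], [0.0, -0.0, -1.0]]
ft_force: [-0.2, -2.8, -0.4]
finger_gap: 19.3
grasp_force: 78.7
```

Request:
jog_arm(jaw=[0.1, 0.1, 0.1], travel=[[0.1, 0, 0], [0.2, 0, 0], [0.2, 0, 0]], angular=[[0, 0, 0], [0, 0, 0], [0, 0, 0]])

```text
clock: 21.4
position: [454.7, -76.0, 79.3]
tool_rot: [[-0.084, 0.997, -0.0], [0.997, 0.084, 0.0], [0.0, -0.0, -1.0]]
ft_force: [0.5, -3.6, 0.9]
finger_gap: 19.1
grasp_force: 78.7
```

Request:
jog_arm(jaw=[0.1, 0.1, 0.1], travel=[[0.1, 0, 0], [0.2, 0, 0], [0.2, 0, 0]], angular=[[0, 0, 0], [0, 0, 0], [0, 0, 0]])

```text
clock: 21.7
position: [454.6, -74.0, 79.3]
tool_rot: [[-0.084, 0.996, -0.0], [0.996, 0.084, 0.0], [0.0, -0.0, -1.0]]
ft_force: [-0.8, -3.0, -0.5]
finger_gap: 18.9
grasp_force: 78.7
```

Request:
jog_arm(jaw=[0.1, 0.1, 0.1], travel=[[0.1, 0, 0], [0.2, 0, 0], [0.2, 0, 0]], angular=[[0, 0, 0], [0, 0, 0], [0, 0, 0]])

```text
clock: 22.0
position: [454.4, -72.1, 79.3]
tool_rot: [[-0.084, 0.997, 0.0], [0.997, 0.084, 0.0], [0.0, 0.0, -1.0]]
ft_force: [0.6, -2.9, 0.3]
finger_gap: 19.5
grasp_force: 78.7
```

Request:
jog_arm(jaw=[0.1, 0.1, 0.1], travel=[[0.1, 0, 0], [0.2, 0, 0], [0.2, 0, 0]], angular=[[0, 0, 0], [0, 0, 0], [0, 0, 0]])

```text
clock: 22.3
position: [454.2, -70.0, 79.3]
tool_rot: [[-0.084, 0.997, -0.0], [0.997, 0.084, 0.0], [0.0, 0.0, -1.0]]
ft_force: [0.4, -3.4, -0.1]
finger_gap: 19.3
grasp_force: 78.7
```

Request:
jog_arm(jaw=[0.1, 0.1, 0.1], travel=[[0.1, 0, 0], [0.2, 0, 0], [0.2, 0, 0]], angular=[[0, 0, 0], [0, 0, 0], [0, 0, 0]])

```text
clock: 22.6
position: [454.1, -68.0, 79.3]
tool_rot: [[-0.084, 0.997, 0.0], [0.997, 0.084, 0.0], [0.0, 0.0, -1.0]]
ft_force: [0.6, -3.4, -0.5]
finger_gap: 19.1
grasp_force: 78.7
```

Request:
jog_arm(jaw=[0.1, 0.1, 0.1], travel=[[0.1, 0, 0], [0.2, 0, 0], [0.2, 0, 0]], angular=[[0, 0, 0], [0, 0, 0], [0, 0, 0]])

```text
clock: 22.9
position: [453.9, -66.1, 79.3]
tool_rot: [[-0.084, 0.997, -0.0], [0.997, 0.084, 0.0], [0.0, -0.0, -1.0]]
ft_force: [0.4, -2.9, -1.0]
finger_gap: 19.0
grasp_force: 78.7
```

Request:
jog_arm(jaw=[0.1, 0.1, 0.1], travel=[[0.1, 0, 0], [0.2, 0, 0], [0.2, 0, 0]], angular=[[0, 0, 0], [0, 0, 0], [0, 0, 0]])

```text
clock: 23.2
position: [453.8, -64.1, 79.4]
tool_rot: [[-0.084, 0.997, 0.0], [0.997, 0.084, 0.0], [0.0, 0.0, -1.0]]
ft_force: [0.3, -3.6, -0.2]
finger_gap: 19.0
grasp_force: 78.7
```

Request:
jog_arm(jaw=[0.1, 0.1, 0.1], travel=[[0.1, 0, 0], [0.2, 0, 0], [0.2, 0, 0]], angular=[[0, 0, 0], [0, 0, 0], [0, 0, 0]])

```text
clock: 23.5
position: [453.6, -62.1, 79.3]
tool_rot: [[-0.084, 0.997, -0.0], [0.997, 0.084, 0.0], [0.0, -0.0, -1.0]]
ft_force: [1.0, -2.7, -0.4]
finger_gap: 19.2
grasp_force: 78.7
```

Request:
jog_arm(jaw=[0.1, 0.1, 0.1], travel=[[0.1, 0, 0], [0.2, 0, 0], [0.2, 0, 0]], angular=[[0, 0, 0], [0, 0, 0], [0, 0, 0]])

```text
clock: 23.8
position: [453.4, -60.7, 79.4]
tool_rot: [[-0.083, 0.997, 0.0], [0.997, 0.083, -0.001], [-0.001, -0.0, -1.0]]
ft_force: [1.1, -5.1, 0.6]
finger_gap: 19.1
grasp_force: 78.9
```

Contact with the stop. Now I'll press in small steps.

Request:
jog_arm(jaw=[0.1, 0.1], travel=[[0.1, 0, 0], [0.1, 0, 0]], angular=[[0, 0, 0], [0, 0, 0]])

```text
clock: 24.0
position: [453.5, -60.6, 79.6]
tool_rot: [[-0.083, 0.997, 0.0], [0.997, 0.083, -0.002], [-0.002, 0.0, -1.0]]
ft_force: [0.1, -8.8, 2.4]
finger_gap: 19.1
grasp_force: 79.0
```

Request:
jog_arm(jaw=[0.1, 0.1, 0.1, 0.1], travel=[[0.05, 0, 0], [0.1, 0, 0], [0.1, 0, 0], [0.1, 0, 0]], angular=[[0, 0, 0], [0, 0, 0], [0, 0, 0], [0, 0, 0]])

```text
clock: 24.4
position: [453.5, -60.6, 79.7]
tool_rot: [[-0.082, 0.997, 0.001], [0.997, 0.082, -0.002], [-0.002, 0.0, -1.0]]
ft_force: [-0.0, -11.9, 3.7]
finger_gap: 18.8
grasp_force: 79.2
```

Request:
jog_arm(jaw=[0.1, 0.1, 0.1, 0.1, 0.1], travel=[[0.03, 0, 0], [0.05, 0, 0], [0.05, 0, 0], [0.05, 0, 0], [0.05, 0, 0]], angular=[[0, 0, 0], [0, 0, 0], [0, 0, 0], [0, 0, 0], [0, 0, 0]])

```text
clock: 24.9
position: [453.5, -60.6, 79.8]
tool_rot: [[-0.082, 0.997, 0.001], [0.997, 0.082, -0.003], [-0.003, 0.0, -1.0]]
ft_force: [-0.7, -15.4, 3.7]
finger_gap: 19.2
grasp_force: 79.3
```

Pressed firmly and the gauge hasn't moved. I'll withdraw straight back.

Request:
jog_arm(jaw=[0.1, 0.1, 0.1, 0.1, 0.1, 0.1, 0.1, 0.1, 0.1, 0.1, 0.1, 0.1], travel=[[-0.1, 0, 0], [-0.3, 0, 0], [-0.6, 0, 0], [-1.2, 0, 0], [-2.2, 0, 0], [-3.5, 0, 0], [-5, 0, 0], [-7, 0, 0], [-9, 0, 0], [-11, 0, -2], [-13, 0, -5], [-15, 0, -8]], angular=[[0, 0, 0], [0, 0, 0], [0, 0, 0], [0, 0, 0], [0, 0, 0], [0, 0, 0], [0, 0, 0], [0, 0, 0], [0, 0, 0], [0, 0, 0], [0, 0, 0], [0, 0, 0]])

```text
clock: 26.1
position: [465.1, -208.6, 160.0]
tool_rot: [[-0.083, 0.997, -0.001], [0.997, 0.083, 0.0], [0.0, -0.001, -1.0]]
ft_force: [1.6, 0.7, -0.0]
finger_gap: 19.3
grasp_force: 78.6
```

Run:
```python
from h import *
go([*c2w(21,-345),150]);go([405,-282.5,140],-188.1);go([405,-282.5,11],-188.1)
```

```text
travel [-7.66  0.03  1.  ] rot [0. 0. 0.]
travel [-6.86 -6.6   2.01] rot [-5.0000e-02  5.0000e-02  1.0286e+02]
travel [-6.87 -6.58 14.91] rot [-5.0000e-02  5.0000e-02  1.0286e+02]
```

Request:
jog_arm(jaw=[0.1, 0.1, 0.1, 0.1, 0.1, 0.1, 0.1, 0.1, 0.1, 0.1, 0.1, 0.1], travel=[[-4, 0, 0], [-7, -1, 0], [-7, -3, 0], [-6.9, -6.6, 0], [-6.9, -6.6, 0], [-6.9, -6.6, 0], [-6.9, -6.6, 0], [-6.9, -6.6, 0], [-6.9, -6.6, 0], [-6.9, -6.6, 0], [-6.9, -6.6, 0], [-6.9, -6.6, 0]], angular=[[0, 0, 8], [0, 0, 16], [0, 0, 24], [0, 0, 32], [0, 0, 40], [0, 0, 48], [0, 0, 56], [0, 0, 64], [0, 0, 72], [0, 0, 80], [0, 0, 88], [0, 0, 96]])

```text
clock: 27.3
position: [405.4, -282.0, 159.3]
tool_rot: [[1.0, -0.027, -0.0], [-0.027, -1.0, 0.0], [-0.0, -0.0, -1.0]]
ft_force: [-0.1, -0.2, -0.9]
finger_gap: 19.1
grasp_force: 78.7
```

Request:
jog_arm(jaw=[0.1, 0.1, 0.1, 0.1, 0.1, 0.1, 0.1], travel=[[0, 0, 3], [0, 0, 7], [0, 0, 11], [0, 0, 13], [0, 0, 14.2], [0, 0, 14.7], [0, 0, 14.7]], angular=[[0, 0, 6.9], [0, 0, 6.9], [0, 0, 6.9], [0, 0, 6.9], [0, 0, 6.9], [0, 0, 6.9], [0, 0, 6.9]])

```text
clock: 28.0
position: [405.8, -281.9, 12.5]
tool_rot: [[0.99, -0.141, -0.0], [-0.141, -0.99, -0.0], [0.0, 0.0, -1.0]]
ft_force: [1.2, -0.2, -1.5]
finger_gap: 19.2
grasp_force: 78.7
```

Request:
jog_arm(jaw=[0.1, 0.1, 0.1], travel=[[0, 0, 0.2], [0, 0, 0.35], [0, 0, 0.35]], angular=[[0, 0, 0], [0, 0, 0], [0, 0, 0]])

```text
clock: 28.3
position: [406.1, -281.6, 9.3]
tool_rot: [[0.99, -0.141, 0.001], [-0.141, -0.99, -0.0], [0.001, -0.0, -1.0]]
ft_force: [0.4, -0.3, -0.5]
finger_gap: 19.0
grasp_force: 78.7
```

Request:
jog_arm(jaw=[0.3, 0.5, 0.5, 0.5, 0.5, 0.5, 0.5, 0.5, 0.5], travel=[[0, 0, 0], [0, 0, 0], [0, 0, 0], [0, 0, -1], [0, 0, -4], [0, 0, -8], [0, 0, -13], [0, 0, -18], [0, 0, -18]], angular=[[0, 0, 0], [0, 0, 0], [0, 0, 0], [0, 0, 0], [0, 0, 0], [0, 0, 0], [0, 0, 0], [0, 0, 0], [0, 0, 0]])

```text
clock: 29.2
position: [408.5, -283.8, 195.8]
tool_rot: [[0.99, -0.142, 0.01], [-0.142, -0.99, -0.003], [0.01, 0.001, -1.0]]
ft_force: [-0.3, -1.2, -0.9]
finger_gap: 42.8
grasp_force: 0.0
```

Run:
```python
from h import *
im=eyes.read_camera('wrist');c=cam('wrist');hsv=cv2.cvtColor(im,cv2.COLOR_BGR2HSV)
# handle top expected location vs wood colour there / compare with pre-grasp picture
old=cv2.imread('pics/w4_raw.png')
s=manip.sense();print(s['position'],s['ft_force'])
for p in [(404.6,-281.8,85),(500,-295,17),(560,-303,17),(585,-306,0)]:
    q=proj(c,p).round().astype(int);print(p,q,im[q[1],q[0]])
for r in (30,80,120,170): print(r,''.join('#' if (im[r,u,2]>95 and im[r,u,2]-int(im[r,u,0])>35 and im[r,u,1]>80) else '.' for u in range(200,310,2)))
im=eyes.read_camera('top');c=cam('top')
for x in (8,21,34):
    print(x,[(y,int(im[int(round(p[1])),int(round(p[0])),1])) for y in range(0,118,6) for p in [proj(c,[*c2w(x,y),82])]])
```

```text
[ 407.42112047 -282.67971736  192.64074971] [ 0.422024    0.14870364 -1.54221276]
(404.6, -281.8, 85) [254 182] [ 98 130 160]
(500, -295, 17) [253  82] [ 94 129 158]
(560, -303, 17) [253  21] [ 99 132 164]
(585, -306, 0) [252  -1] [32 27 26]
30 ######..#.##..#.....############.......................
80 ###.##.#.............##########........................
120 .....................##########..............##........
170 .....................##########..#########.##.#........
8 [(0, 154), (6, 229), (12, 229), (18, 230), (24, 231), (30, 230), (36, 224), (42, 217), (48, 217), (54, 217), (60, 216), (66, 217), (72, 216), (78, 216), (84, 216), (90, 216), (96, 216), (102, 215), (108, 216), (114, 196)]
21 [(0, 160), (6, 236), (12, 231), (18, 230), (24, 230), (30, 229), (36, 218), (42, 216), (48, 216), (54, 216), (60, 216), (66, 216), (72, 215), (78, 216), (84, 215), (90, 216), (96, 216), (102, 216), (108, 215), (114, 201)]
34 [(0, 156), (6, 226), (12, 221), (18, 229), (24, 230), (30, 229), (36, 222), (42, 216), (48, 216), (54, 216), (60, 217), (66, 217), (72, 216), (78, 216), (84, 216), (90, 217), (96, 216), (102, 215), (108, 215), (114, 168)]
```

The stick is standing on the bench, and the coupon's trailing edge lies straight across at y ≈ 35, so it is still seated. Handing in.

```bash
python3 -c "
from workcell import manip
print(manip.close_job())"
```

```text
the job is handed in; nothing more can be done
None
```

I handed the job in: the coupon was pushed firmly (about 15 N at the wrist) against the back gauge's stop along the fence, and the stick is back on the bench clear of the machine. The hand-in returned no verdict, so I can't say whether it passed.

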